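# Old lid rest through the waste flap

### The job

Throw away the brown, split bamboo lid rest: hold the self-closing metal flap of the waste chute pushed down with one finger and, while it is open, push the lid rest off the tiles and through the opening with the other finger. Only push it, do not pinch it or pick it up, and do not slide it onto the closed flap. Then let the flap close, and leave the fresh green lid rest and everything else standing where it is.

Things in the scene. Friction and masses are not known exactly. Their poses are not given: they have to be found in the camera images.
- shelf: Tiled shelf standing on the table, tile surface 150 mm above it. Origin: on the table (height 0) straight below the middle of the chute opening; z up, x towards the side where the lid rests stand (away from the robot), y to the left. Tiles: x -150 to +250, y -420 to +420 mm, 14 mm thick. Opening cut through them: x -70 to +70, y -90 to +90 mm, with flush steel trim, no lip.
- flap (a joint): Grey metal flap filling the opening, rad: 0 = closed, level and flush with the tiles; grows as it swings down, stop at 1.25. Hinge along shelf x = -68 mm (robot's side); free edge at x = +68 mm, beside the lid rests; 174 mm wide, 3 mm thick. A spring closes it: 0.05 N m at the start, 0.14 at 1 rad (0.35 N at the free edge; 4 N at 35 mm from the hinge when wide open). Shuts within 1 s when let go.
- rim (a point): Middle of the opening's edge on the lid rests' side, at the tile surface (shelf x = +70 mm, y = 0, height 150 mm).
- pail (a point): Middle of the floor (height 6 mm) of the open steel pail under the opening; its walls, 75 mm tall, stand at shelf x +-115 and y +-125 mm. The space between pail and tiles is free.
- old_rest_centre (a point): Centre (half-way up, 20 mm above its foot) of the old lid rest to throw away: an upright brown bamboo cylinder with dark splits and a dark stained foot, 44 mm across, 40 mm tall, about 30 g, hollow in the top. It stands on the tiles beyond the flap's free edge, left or right of the middle, its near side 5 to 29 mm from the edge.
- fresh_rest_centre (a point): Centre (half-way up) of the fresh green lid rest, same size (44 mm across, 40 mm tall), which stays. It stands beside the old one, about 105 mm to its left or right.
- turntable: Dark cedar turntable, 260 mm across, 38 mm tall, on the tiles left or right of the chute; origin at the centre of its foot. It carries the bowl, incense container and kettle lid. Leave alone.
- raku_bowl: Deep red tea bowl, 116 mm across, 78 mm tall, on the turntable; origin under its foot.
- incense: Celadon incense container, 66 mm across, 37 mm tall, on the turntable; origin under its foot.
- kettle_lid: Bronze kettle lid with a knob, 96 mm across, 29 mm tall, on the turntable; origin under its middle.
- tray: Orange-brown lacquered tray, 200 x 220 x 16 mm, on the tiles on the side of the chute away from the turntable; origin at the centre of its underside.
- caddy: Black lacquer tea caddy, 70 mm across, 67 mm tall, on the tray; origin under its foot.
- whisk: Bamboo tea whisk on a white ceramic stand, 56 mm across, 120 mm tall, on the tray; origin under its foot.

How it is judged:
By the outcome, as a careful person would: the job done as asked, in the order asked, and still so for the second after the job is handed in, with the robot touching nothing.
It also fails if it takes over 45 s, if anything falls off the work surface, if the arm or the gripper's body presses on something with over 40 N, if the wrist force passes 120 N, or if a joint passes its speed limit or range.

### The arm

A 6-joint arm with a two-finger parallel gripper is mounted at the origin on the work surface. World frame = base frame: x ahead of the robot, y to its left, z up, the work surface at z = 0. Lengths are in m, angles in degrees, forces in N, time in s.
With the tool pointing down it reaches from about 0.375 to 0.925 m from the base axis. Payload 5.7 kg.
Tool frame: the origin (TCP) lies between the finger pads; the fingertips stand 17 mm ahead of it and the grasp point (between the pads) lies 2 mm behind it; z points along the fingers, y is the direction in which the jaws open and shut (so a half turn about z gives the same grasp; the last joint's range is limited). The gripper opens to 88 mm and grips with 3 to 60 N. Pads are 20 mm wide; open, the fingers measure 115 mm over their backs; the gripper's body (75 mm by 178 mm) begins 61 mm behind the grasp point.
Start: joints at [-78.501, 20.558, 86.54, -0, 72.909, -6.595], TCP at [0.186, -0.57, 0.203] pointing down, gripper open.
Joint ranges: [-170.27, 170.27], [-57.76, 135], [12.27, 136.19], [-55.21, 235.2], [11.17, 155.16], [-170.74, 170.74]. Speed limits (degrees/s): [136.94, 136.94, 180, 180, 180, 180].

### API

Orientations are given as a 3x3 rotation matrix whose columns are the frame's x, y, z axes.
In Python, from rig import telemetry, capture, robot gives the robot as it stands. The module is installed in compiled form; this text tells all that it offers.
- The arm moves only by the tool servo_tool, never from a script. Its argument "rows" is a list of rows, each an object of numbers: "rx", "ry", "rz": the turn, a rotation vector about the tool's x, y, z in rad; "x", "y", "z": the shift along the tool's x, y, z in m; "fingers": the finger opening in m, from 0 to 0.0878. A call has exactly 8 rows; each row is the pose to reach, as a shift and turn from the pose commanded when the call began, along the tool's axes at that moment; what a row does not reach only later rows make up. A row lasts 1/10 s, in which the tool goes at most 50 mm and 8.59 degrees, less where a joint would pass 70% of its speed; a pose out of reach is approached as far as the arm can. A call with a gripper value outside its range is refused whole. The fingers move at their own pace and stop on an object; "squeeze" is the grip in N (left out, the last holds). Time passes only in rows, so rows that repeat a pose let the fingers close, or fill a call up. It gives the time, the measured TCP pose, the force and the opening at its end, in the units of the state.
- telemetry.get_state(): the state, without advancing time (a new reading comes with each control period).
- capture(name): name is "scene" or "side" or "wrist"; returns a dict with "img" (400x640x3 uint8, blue, green, red), "camera_matrix" (3x3 intrinsics, pixels), "origin" and "orientation" of the camera in the world. Camera axes: x right, y down, z forward; pixel columns grow to the right and rows downward; lengths in m; the calibration is good to about 2 mm. A picture is of the moment at which its call begins. There is no depth.
- robot.job_done(): hands the job in, once; it reports no verdict.
The state is a dict: "time_s": time; "joint_pos": joint angles; "dq": joint speeds; "joint_torque": joint torques, N m; "ee_pos": TCP position; "tool_rot": TCP orientation; "wrist_force": force on the tool from outside, world axes, zero at the start; "moment": the same for the moment, N m; "grip_width": finger opening in m.
Only numpy, scipy, OpenCV 4.12 (cv2) and the standard library are available. Lean on these libraries where they do the work, as an engineer would, in place of code of your own. Each camera call takes 0.05 s, during which the arm holds its last target.

## Working session

There is one attempt and no reset: what is moved stays moved. The work goes in short steps, Python scripts to look and compute and a tool call to move; the robot and the scene stay as the last step left them, time stands still between calls to the robot, and variables do not carry over. Pictures are saved under pics/ and viewed, and the job is handed in when it is done.

Besides the shell and the picture viewer there is one more tool, called as a command line: name --argument value ..., lists and objects as JSON in quotes. servo_tool: Moves the arm, as the interface text tells. Its arguments: {"type":"object","properties":{"rows":{"type":"array","items":{"type":"object","properties":{"rx":{"type":"number"},"ry":{"type":"number"},"rz":{"type":"number"},"x":{"type":"number"},"y":{"type":"number"},"z":{"type":"number"},"fingers":{"type":"number"}}}},"squeeze":{"type":"number"}},"required":["rows"]}

```bash
ls; mkdir -p pics; python3 - <<'E'
from rig import telemetry, capture
import cv2
s=telemetry.get_state()
print(s)
for n in ["scene","side","wrist"]:
    c=capture(n); cv2.imwrite(f"pics/a_{n}.png",c["img"]); print(n,c["camera_matrix"],c["origin"],c["orientation"])
E
```

```text
pics
{'time_s': 0.0, 'joint_pos': array([-7.85004339e+01,  2.05978911e+01,  8.65980128e+01, -1.31097073e-04,
        7.29042899e+01, -6.59527342e+00]), 'dq': array([ 0.0996247 , -0.03352153, -0.1210385 , -0.01448713,  0.08431842,
       -0.02445095]), 'joint_torque': array([ 1.11068643e-03, -5.15367508e+01, -2.70727497e+01,  6.75778370e-02,
        3.52097035e-02, -1.39236536e-04]), 'ee_pos': array([ 0.18620227, -0.56964824,  0.20181651]), 'tool_rot': array([[ 9.50543535e-01,  3.10591154e-01, -3.50767216e-04],
       [ 3.10591288e-01, -9.50542012e-01,  1.71317282e-03],
       [ 1.98677349e-04, -1.73739059e-03, -9.99998471e-01]]), 'wrist_force': array([0.48788686, 0.33376709, 0.14283068]), 'moment': array([0.0807206 , 0.01765442, 0.00762432]), 'grip_width': 0.08778379005140427}
scene [[407.73721589   0.         313.83327892]
 [  0.         407.73721589 199.91228878]
 [  0.           0.           1.        ]] [ 1.34240663 -0.32621038  0.88411927] [[ 0.39658252  0.63198809 -0.66581781]
 [ 0.91797032 -0.26727432  0.29307837]
 [ 0.00726604 -0.72743074 -0.68614264]]
side [[498.11893283   0.         322.91357365]
 [  0.         498.11893283 196.13371406]
 [  0.           0.           1.        ]] [0.55944325 0.91031198 0.98669813] [[-0.99982788 -0.00113249  0.01851835]
 [-0.0141772   0.69047418 -0.7232181 ]
 [-0.01196741 -0.72335615 -0.69037139]]
wrist [[283.2289223    0.         321.97110232]
 [  0.         283.2289223  199.20703654]
 [  0.           0.           1.        ]] [ 0.26216065 -0.54416403  0.38404475] [[ 0.31018656 -0.90812325 -0.28124093]
 [-0.95067357 -0.2969296  -0.08973617]
 [-0.00201726  0.29520328 -0.95543234]]
```

View pics/a_scene.png

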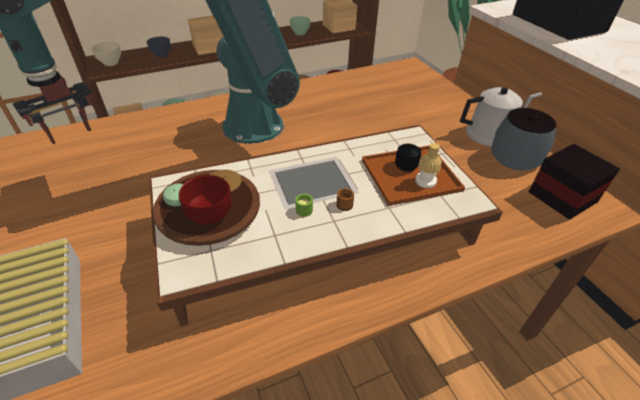

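View pics/a_side.png

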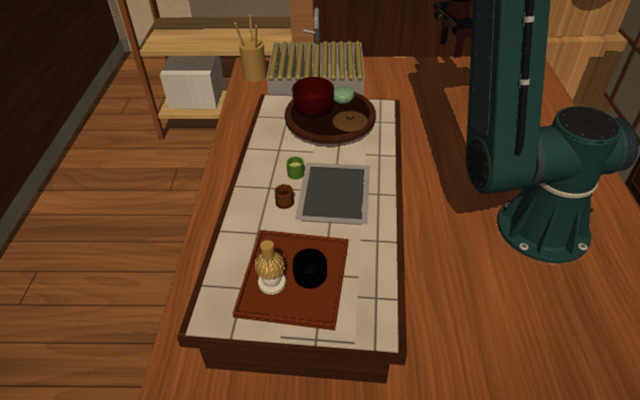

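View pics/a_wrist.png

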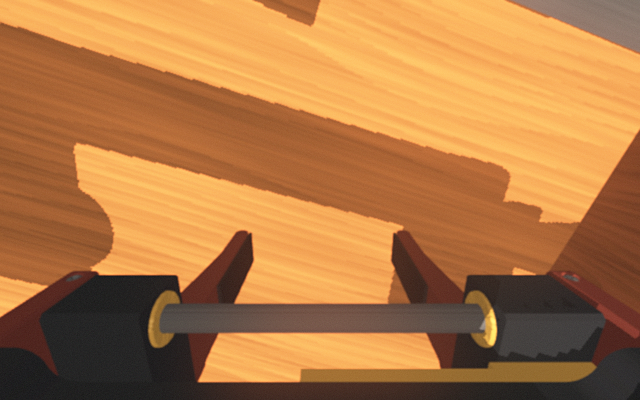

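```bash
cat > h.py <<'E'
import numpy as np,cv2
from rig import capture,telemetry
def ray(c,u,v):
    K=c["camera_matrix"];d=np.linalg.solve(K,[u,v,1.]);return c["origin"],c["orientation"]@d
def onz(c,u,v,z):
    o,d=ray(c,u,v);return o+d*(z-o[2])/d[2]
def proj(c,p):
    q=c["orientation"].T@(np.asarray(p)-c["origin"]);q=c["camera_matrix"]@(q/q[2]);return q[:2]
E
python3 - <<'E'
from h import *
for n in ["scene","side"]:
    c=capture(n);im=c["img"]
    r=(slice(150,240),slice(255,400)) if n=="scene" else (slice(140,240),slice(255,385))
    cv2.imwrite(f"pics/b_{n}.png",cv2.resize(im[r],None,fx=5,fy=5,interpolation=cv2.INTER_NEAREST))
    print(n)
    h=cv2.cvtColor(im,cv2.COLOR_BGR2HSV)
    for p in [(182,313),(200,345),(205,304),(190,345)] if n=="scene" else [(193,335),(197,285),(168,295)]: print(p,im[p],h[p])
E
```

```text
scene
(182, 313) [103 108 109] [ 25  14 109]
(200, 345) [30 61 96] [ 14 175  96]
(205, 304) [ 58 140 111] [ 41 149 140]
(190, 345) [31 57 90] [ 13 167  90]
side
(193, 335) [50 58 60] [24 43 60]
(197, 285) [18 41 78] [ 12 196  78]
(168, 295) [27 87 63] [ 42 176  87]
```

```bash
ls pics
```

```text
a_scene.png
a_side.png
a_wrist.png
b_scene.png
b_side.png
```

View pics/b_scene.png

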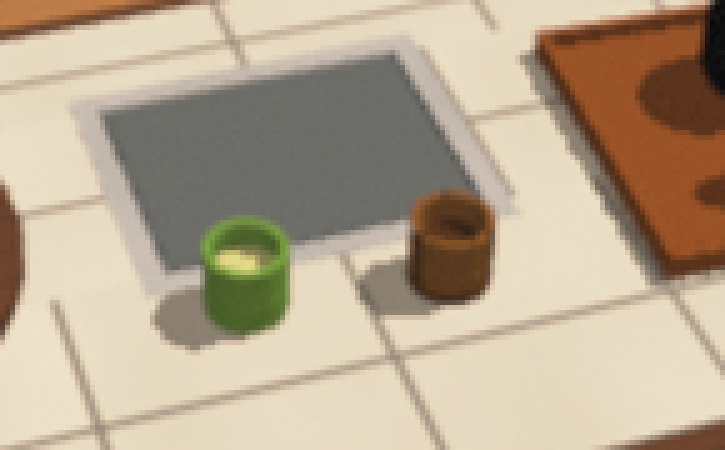

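View pics/b_side.png

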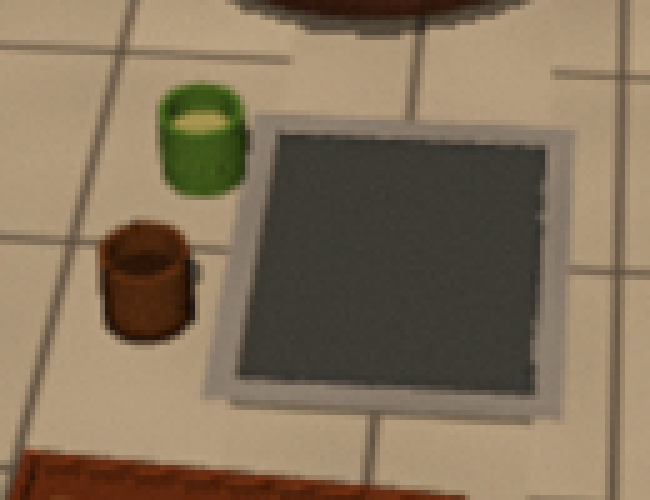

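```bash
cat > m.py <<'E'
from h import *
C={n:capture(n) for n in ["scene","side"]}
def px(c,l): return [onz(c,*( (np.array(p)+.0)),0.15)[:2] for p in l]
off={"scene":(255,150),"side":(255,140)}
F={"side":[(275,134),(548,150),(535,395),(238,378)],"scene":[(165,270),(103,112),(398,54),(480,192)]}
W={}
for n,l in F.items():
    pts=[(a/5-.5+off[n][0],b/5-.5+off[n][1]) for a,b in l]
    P=np.array(px(C[n],pts));W[n]=P;print(n,np.round(P*1000,1).tolist(), np.round([np.linalg.norm(P[i]-P[(i+1)%4])*1000 for i in range(4)],1), "ctr",np.round(P.mean(0)*1000,1))
from itertools import product
for name,col in [("old",0),("fresh",1)]:
    for n,c in C.items():
        h=cv2.cvtColor(c["img"],cv2.COLOR_BGR2HSV)
        m=cv2.inRange(h,(5,110,15),(22,255,140)) if col==0 else cv2.inRange(h,(32,100,30),(60,255,255))
        b={"scene":((190,215),(328,360)),"side":((182,212),(272,296))}[n] if col==0 else {"scene":((190,220),(292,316)),"side":((154,182),(284,308))}[n]
        k=np.zeros_like(m);k[b[0][0]:b[0][1],b[1][0]:b[1][1]]=1;m=m*k
        ys,xs=np.nonzero(m)
        # silhouette centre -> z=.17
        u=(xs.min()+xs.max())/2;v=(ys.min()+ys.max())/2
        print(name,n,xs.min(),xs.max(),ys.min(),ys.max(),len(xs),np.round(onz(c,u,v,.17)*1000,1))
E
python3 m.py
```

```text
side [[618.3, -78.4], [477.3, -65.6], [491.3, 108.8], [629.7, 98.2]] [141.6 175.  138.9 176.9] ctr [554.1  15.8]
scene [[615.9, -81.0], [481.4, -67.7], [498.0, 109.0], [625.2, 97.8]] [135.1 177.5 127.7 179. ] ctr [555.1  14.5]
old scene 337 353 190 209 289 [679.1  52.8 170. ]
old side 274 293 184 207 390 [675.3  52.7 170. ]
fresh scene 295 312 194 216 297 [656.4 -52.6 170. ]
fresh side 287 303 157 178 298 [653.5 -50.  170. ]
```

```bash
cat >> h.py <<'E'
from scipy.spatial.transform import Rotation as Ro
YAW=np.radians(-4.6); S0=np.array([.5545,.0153,.15])
RS=Ro.from_euler('z',YAW).as_matrix()
def toS(p): return RS.T@(np.asarray(p)-S0)   # shelf frame, z rel to tile top (m)
def toW(p): return S0+RS@np.asarray(p)
def Rt(t):
    t=np.radians(t); y=np.array([np.cos(t),0,np.sin(t)]);z=np.array([np.sin(t),0,-np.cos(t)]);x=np.cross(y,z)
    return RS@np.c_[x,y,z]
def delta(p,R):
    s=telemetry.get_state();R0=s["tool_rot"];d=R0.T@(p-s["ee_pos"]);rv=Ro.from_matrix(R0.T@R).as_rotvec()
    print("t",s["time_s"],"shift",np.round(d,4),"rot",np.round(rv,4),"F",np.round(s["wrist_force"],1),"q",np.round(s["joint_pos"],1),"ang/row8",np.degrees(np.linalg.norm(rv))/8)
    tip(s)
def tip(s):
    R=s["tool_rot"];w=s["grip_width"]
    f=lambda y:np.round(1000*toS(s["ee_pos"]+R@[0,y,.017]),1)
    print("A outer",f(-.0575+(.0878-w)/2),"B inner",f(w/2),"tilt",np.degrees(np.arcsin(R[2,1])))
def tcpS(bin,t,w=.0878):  # tcp world from B inner tip (shelf mm)
    return toW(np.array(bin)/1000)-Rt(t)@[0,w/2,.017]
E
python3 - <<'E'
from h import *
print(toS([.677,.0527,.17]),toS([.655,-.0513,.17]))
delta(toW([.10,.0,.27]),Rt(0))
E
```

```text
[0.11910597 0.0471039  0.02      ] [ 0.10551753 -0.05832548  0.02      ]
t 0.35 shift [ 0.6241 -0.4037 -0.2173] rot [-4.0000e-04 -3.0000e-04 -1.1747e+00] F [ 0.4 -0.6  0.1] q [-78.5  20.6  86.6  -0.   72.9  -6.6] ang/row8 8.413154505791136
A outer [-342.3 -560.    35.5] B inner [-303.1 -653.7   35.4] tilt -0.02863349703673749
```

servo_tool --rows '[{"z": -0.05},{"z": -0.1},{"z": -0.15},{"z": -0.2},{"z": -0.217},{"z": -0.217,"x": 0.035,"y": -0.022,"rz": -0.1},{"z": -0.217,"x": 0.07,"y": -0.045,"rz": -0.2},{"z": -0.217,"x": 0.105,"y": -0.068,"rz": -0.3}]'

```text
validation failed for argument at $.ro...
```

```bash
python3 - <<'E'
from h import *
delta(toW([.10,.0,.27]),Rt(0))
E
```

```text
t 0.35 shift [ 0.6241 -0.4037 -0.2173] rot [-4.0000e-04 -3.0000e-04 -1.1747e+00] F [ 0.4 -0.6  0.1] q [-78.5  20.6  86.6  -0.   72.9  -6.6] ang/row8 8.413154505791136
A outer [-342.3 -560.    35.5] B inner [-303.1 -653.7   35.4] tilt -0.02863349703673749
```

servo_tool --rows '[{"rx": 0,"ry": 0,"rz": 0,"x": 0,"y": 0,"z": -0.05,"fingers": 0.0878},{"rx": 0,"ry": 0,"rz": 0,"x": 0,"y": 0,"z": -0.1,"fingers": 0.0878},{"rx": 0,"ry": 0,"rz": 0,"x": 0,"y": 0,"z": -0.15,"fingers": 0.0878},{"rx": 0,"ry": 0,"rz": 0,"x": 0,"y": 0,"z": -0.2,"fingers": 0.0878},{"rx": 0,"ry": 0,"rz": 0,"x": 0,"y": 0,"z": -0.217,"fingers": 0.0878},{"rx": 0,"ry": 0,"rz": -0.1,"x": 0.035,"y": -0.022,"z": -0.217,"fingers": 0.0878},{"rx": 0,"ry": 0,"rz": -0.2,"x": 0.07,"y": -0.045,"z": -0.217,"fingers": 0.0878},{"rx": 0,"ry": 0,"rz": -0.3,"x": 0.105,"y": -0.068,"z": -0.217,"fingers": 0.0878}]'

```text
time_s: 1.15
ee_pos: [0.2655, -0.4721, 0.4197]
tool_rot: [[0.815, 0.58, 0.0], [0.58, -0.815, -0.0], [0.0, 0.0, -1.0]]
wrist_force: [0.2, -0.4, -0.5]
grip_width: 0.0878
```

```bash
python3 - <<'E'
from h import *
delta(toW([.10,.0,.27]),Rt(0))
E
```

```text
t 1.15 shift [ 5.946e-01 -1.650e-01 -2.000e-04] rot [ 3.000e-04 -1.000e-04 -8.717e-01] F [ 0.2 -0.4 -0.5] q [-68.    8.7  73.2   0.   98.1 -13.4] ang/row8 6.242741562080381
A outer [-285.9 -465.   252.7] B inner [-220.7 -542.6  252.7] tilt 0.011964491843872944
```

servo_tool --rows '[{"rx": 0,"ry": 0,"rz": -0.08,"x": 0.046,"y": -0.0125,"z": 0,"fingers": 0.0878},{"rx": 0,"ry": 0,"rz": -0.16,"x": 0.092,"y": -0.025,"z": 0,"fingers": 0.0878},{"rx": 0,"ry": 0,"rz": -0.24,"x": 0.138,"y": -0.0375,"z": 0,"fingers": 0.0878},{"rx": 0,"ry": 0,"rz": -0.32,"x": 0.184,"y": -0.05,"z": 0,"fingers": 0.0878},{"rx": 0,"ry": 0,"rz": -0.4,"x": 0.23,"y": -0.0625,"z": 0,"fingers": 0.0878},{"rx": 0,"ry": 0,"rz": -0.48,"x": 0.276,"y": -0.075,"z": 0,"fingers": 0.0878},{"rx": 0,"ry": 0,"rz": -0.56,"x": 0.322,"y": -0.0875,"z": 0,"fingers": 0.0878},{"rx": 0,"ry": 0,"rz": -0.64,"x": 0.368,"y": -0.1,"z": 0,"fingers": 0.0878}]'

```text
time_s: 1.95
ee_pos: [0.5085, -0.1771, 0.4198]
tool_rot: [[0.307, 0.952, 0.0], [0.952, -0.307, -0.0], [-0.0, 0.0, -1.0]]
wrist_force: [-0.2, -0.9, -0.0]
grip_width: 0.088
```

```bash
python3 - <<'E'
from h import *
delta(toW([.07,.03,.27]),Rt(0))
E
```

```text
t 1.95 shift [ 2.425e-01  4.600e-02 -2.000e-04] rot [ 4.000e-04  1.000e-04 -2.314e-01] F [-0.2 -0.9 -0. ] q [-26.6   8.4  73.5   0.   98.1  -8.7] ang/row8 1.6574276173805271
A outer [ -86.4 -182.2  252.8] B inner [  12.4 -205.6  252.8] tilt 0.022266706593625046
```

servo_tool --rows '[{"rx": 0,"ry": 0,"rz": -0.05,"x": 0.048,"y": 0.009,"z": 0,"fingers": 0.0878},{"rx": 0,"ry": 0,"rz": -0.1,"x": 0.096,"y": 0.018,"z": 0,"fingers": 0.0878},{"rx": 0,"ry": 0,"rz": -0.15,"x": 0.144,"y": 0.027,"z": 0,"fingers": 0.0878},{"rx": 0,"ry": 0,"rz": -0.2,"x": 0.192,"y": 0.036,"z": 0,"fingers": 0.0878},{"rx": 0,"ry": 0,"rz": -0.231,"x": 0.22,"y": 0.042,"z": 0,"fingers": 0.0878},{"rx": 0,"ry": 0,"rz": -0.231,"x": 0.2425,"y": 0.046,"z": 0,"fingers": 0.0878},{"rx": 0,"ry": 0,"rz": -0.231,"x": 0.2425,"y": 0.046,"z": 0,"fingers": 0.0878},{"rx": 0,"ry": 0,"rz": -0.231,"x": 0.2425,"y": 0.046,"z": 0,"fingers": 0.0878}]'

```text
time_s: 2.75
ee_pos: [0.6263, 0.0375, 0.4194]
tool_rot: [[0.083, 0.997, -0.001], [0.997, -0.083, -0.0], [-0.0, -0.001, -1.0]]
wrist_force: [0.3, 0.5, 0.3]
grip_width: 0.0877
```

```bash
python3 - <<'E'
from h import *
c=capture("wrist");cv2.imwrite("pics/c_wrist.png",c["img"])
for n,p in dict(old=[.119,.047,.02],fresh=[.1055,-.058,.02],c1=[.068,.087,0],c2=[.068,-.087,0],c3=[-.068,-.087,0],c4=[-.068,.087,0]).items(): print(n,proj(c,toW(p)))
delta(toW([.07,.03,.27]),Rt(0))
E
```

```text
old [355.53369461 154.77721622]
fresh [345.20434768 219.34081047]
c1 [321.92447763 127.08968487]
c2 [322.25570258 230.87733503]
c3 [243.59788689 231.06184943]
c4 [234.05510718 127.37585786]
t 2.8 shift [ 0.0028  0.0003 -0.0004] rot [-0.0006  0.0005 -0.0039] F [ 0.7 -0.2 -0.6] q [ -2.9  16.8  62.6  -0.  100.6   1.9] ang/row8 0.02836756092937813
A outer [ 12.1  27.4 252.6] B inner [113.7  27.1 252.5] tilt -0.03195459375696305
```

View pics/c_wrist.png

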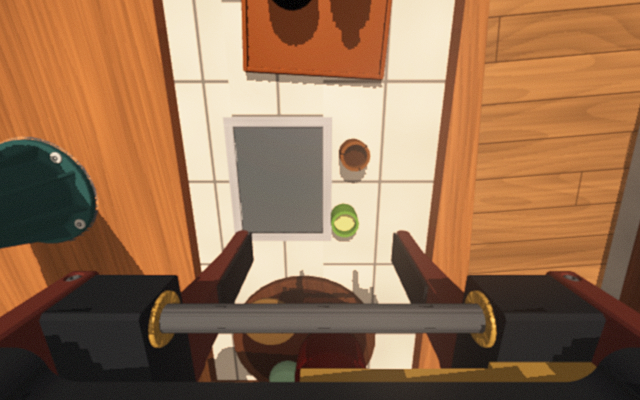

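```bash
python3 - <<'E'
from h import *
c=capture("wrist");im=c["img"];h=cv2.cvtColor(im,cv2.COLOR_BGR2HSV)
def big(m,b):
    k=np.zeros_like(m);k[b[0]:b[1],b[2]:b[3]]=255;m=m&k
    cs,_=cv2.findContours(m,cv2.RETR_EXTERNAL,cv2.CHAIN_APPROX_NONE);return max(cs,key=cv2.contourArea)
print(h[180,280],h[120,230],h[154,354],h[145,354])
f=big(cv2.inRange(h,(0,0,50),(180,60,140)),(110,245,222,335));r=cv2.minAreaRect(f);b=cv2.boxPoints(r)
print(b); print(np.round([toS(onz(c,*p,.15))*1000 for p in b],1))
for nm,m,bb in [("old",cv2.inRange(h,(3,110,15),(20,255,160)),(132,180,335,376)),("fresh",cv2.inRange(h,(28,90,30),(60,255,255)),(195,245,325,365))]:
    k=big(m,bb);x,y,w,hh=cv2.boundingRect(k);(u,v),rr=cv2.minEnclosingCircle(k)
    print(nm,(x,y,w,hh),(u,v,rr),np.round(1000*toS(onz(c,x+w/2-.5,y+hh/2-.5,.17)),1))
cv2.imwrite("pics/c2.png",cv2.resize(im[110:245,222:382],None,fx=4,fy=4,interpolation=cv2.INTER_NEAREST))
E
```

```text
[ 21  30 111] [ 14  38 221] [ 11 136 111] [ 11 117  87]
[[232.8264   127.007545]
 [320.83395  123.18113 ]
 [325.72827  235.75095 ]
 [237.72073  239.57736 ]]
[[ -69.9   87.     0. ]
 [  66.3   92.2    0. ]
 [  73.8  -97.     0. ]
 [ -79.9 -103.7    0. ]]
old (340, 139, 28, 31) (354.07745361328125, 154.15492248535156, 15.982993125915527) [115.9  47.5  20. ]
fresh (331, 203, 28, 34) (344.0621337890625, 219.68360900878906, 16.814552307128906) [104.2 -59.1  20. ]
```

View pics/c2.png

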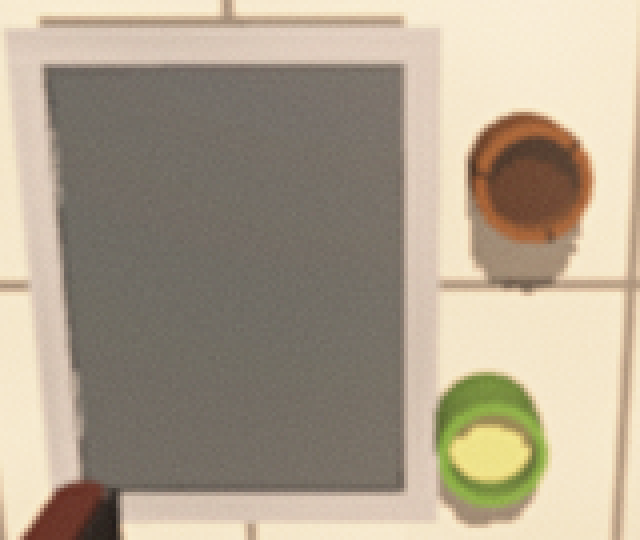

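```bash
python3 - <<'E'
from h import *
delta(tcpS([151.5,47.3,60],13),Rt(13))
E
```

```text
t 2.85 shift [0.0206 0.0352 0.203 ] rot [-0.2271  0.0009 -0.0045] F [-0.8 -1.3 -0.9] q [ -3.   16.8  62.6  -0.  100.6   1.9] ang/row8 1.627046220080846
A outer [ 12.1  27.2 252.8] B inner [113.6  26.7 252.7] tilt -0.013736419133289863
```

servo_tool --rows '[{"rx": -0.04,"ry": 0,"rz": 0,"x": 0.004,"y": 0.007,"z": 0.04,"fingers": 0.0878},{"rx": -0.08,"ry": 0,"rz": -0.002,"x": 0.008,"y": 0.014,"z": 0.08,"fingers": 0.0878},{"rx": -0.12,"ry": 0,"rz": -0.004,"x": 0.012,"y": 0.021,"z": 0.12,"fingers": 0.0878},{"rx": -0.16,"ry": 0.001,"rz": -0.0045,"x": 0.016,"y": 0.028,"z": 0.155,"fingers": 0.0878},{"rx": -0.2,"ry": 0.001,"rz": -0.0045,"x": 0.02,"y": 0.033,"z": 0.18,"fingers": 0.0878},{"rx": -0.227,"ry": 0.001,"rz": -0.0045,"x": 0.0206,"y": 0.0352,"z": 0.195,"fingers": 0.0878},{"rx": -0.227,"ry": 0.001,"rz": -0.0045,"x": 0.0206,"y": 0.0352,"z": 0.203,"fingers": 0.0878},{"rx": -0.227,"ry": 0.001,"rz": -0.0045,"x": 0.0206,"y": 0.0352,"z": 0.203,"fingers": 0.0878}]'

```text
time_s: 3.65
ee_pos: [0.6624, 0.054, 0.216]
tool_rot: [[0.081, 0.972, 0.222], [0.997, -0.079, -0.018], [0.0, 0.223, -0.975]]
wrist_force: [0.5, 0.1, -0.5]
grip_width: 0.0878
```

```bash
python3 - <<'E'
from h import *
for n in ["side","wrist","scene"]:
    c=capture(n);cv2.imwrite(f"pics/d_{n}.png",c["img"] if n=="wrist" else cv2.resize(c["img"][100:250,200:420],None,fx=3.5,fy=3.5))
delta(tcpS([151.5,47.3,4],13),Rt(13))
E
```

```text
t 3.8 shift [-0.0006 -0.0147  0.0557] rot [ 0.0023 -0.0007 -0.    ] F [ 0.6  0.5 -0.5] q [-0.7 18.4 89.1 -1.  59.4  4.3] ang/row8 0.017507493464050845
A outer [54.6 47.9 38.7] B inner [153.1  47.9  61.7] tilt 13.134045838151883
```

View pics/d_side.png

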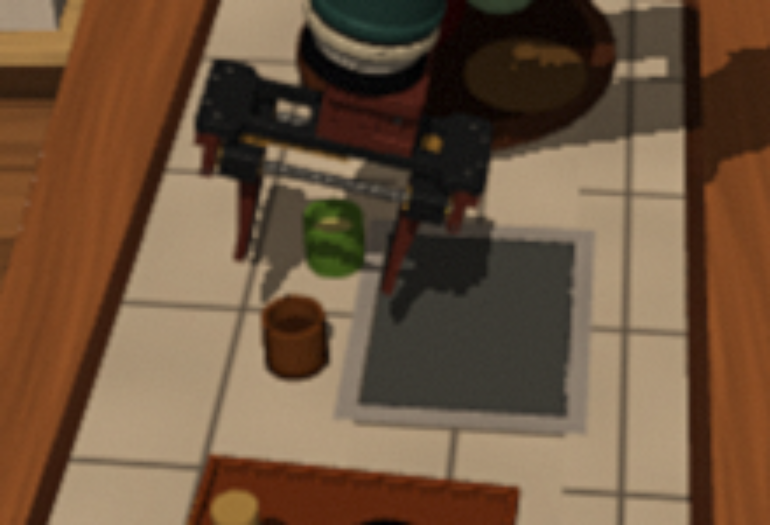

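View pics/d_wrist.png

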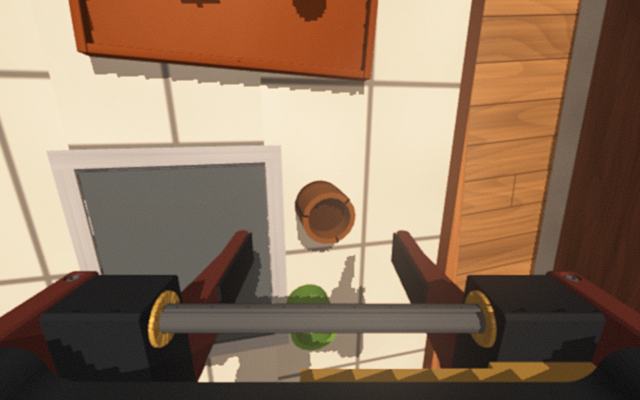

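View pics/d_scene.png

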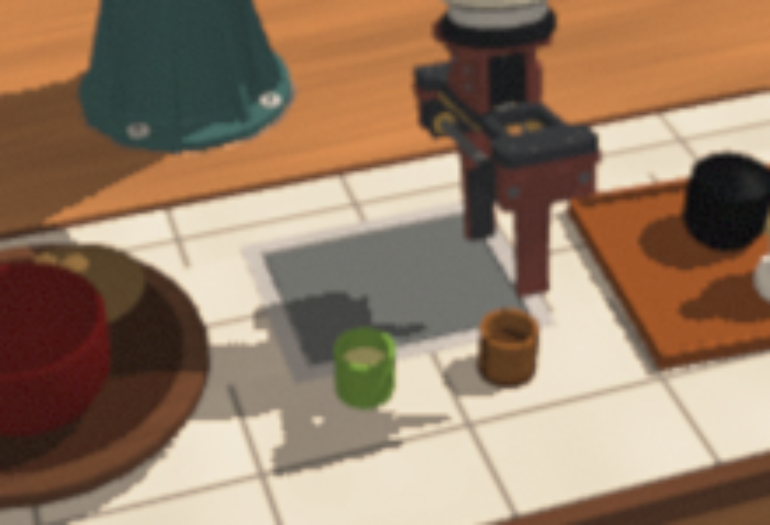

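```bash
python3 - <<'E'
from h import *
s=telemetry.get_state();R=s["tool_rot"]
for n in ["side","wrist","scene"]:
    c=capture(n);o=np.array([200,100]) if n!="wrist" else 0;k=3.5 if n!="wrist" else 1
    for nm,y in [("A",-.05),("B",.05)]: print(n,nm,(proj(c,s["ee_pos"]+R@[0,y,.017])-o)*k)
    print(n,"old",(proj(c,toW([.118,.0473,.02]))-o)*k)
E
```

```text
side A [372.21075947 317.79217031]
side B [225.56168334 284.65433758]
side old [291.25280204 334.5114617 ]
wrist A [257.94250326 224.82391683]
wrist B [389.86481878 224.82876348]
wrist old [323.84335911 211.15262071]
scene A [480.04069512 276.72594687]
scene B [532.38569438 338.43511529]
scene old [505.74057658 345.46935235]
```

```bash
python3 - <<'E'
from h import *
s=telemetry.get_state();R=s["tool_rot"];o=[]
for n,(a,b) in dict(side=((100,210),(245,350)),wrist=((200,310),(170,470)),scene=((110,210),(300,400))).items():
    c=capture(n);im=cv2.resize(c["img"][a[0]:a[1],b[0]:b[1]],None,fx=6 if n!="wrist" else 2.5,fy=6 if n!="wrist" else 2.5,interpolation=cv2.INTER_CUBIC)
    k=6 if n!="wrist" else 2.5
    for x in(-.01,.01):
      for y in (-.0575,-.044,.044,.0575):
        for z in (.017,-.063):
          p=(proj(c,s["ee_pos"]+R@[x,y,z])+.5-[b[0],a[0]])*k
          cv2.circle(im,tuple(int(v) for v in p),3,(255,255,0) if z>0 else (255,0,255),-1)
    cv2.imwrite(f"pics/e_{n}.png",im)
E
```

View pics/e_side.png

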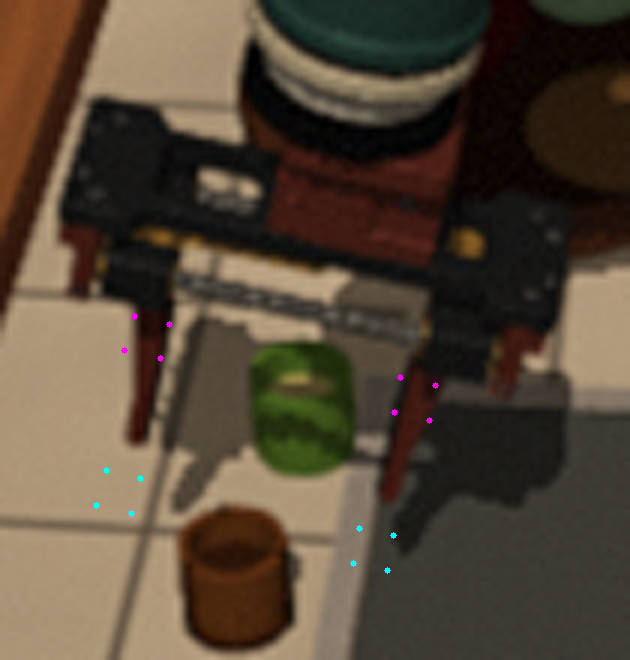

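View pics/e_wrist.png

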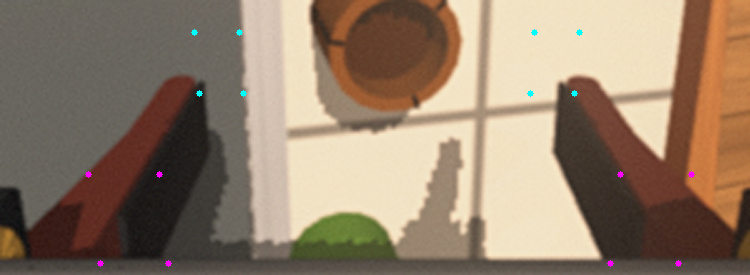

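View pics/e_scene.png

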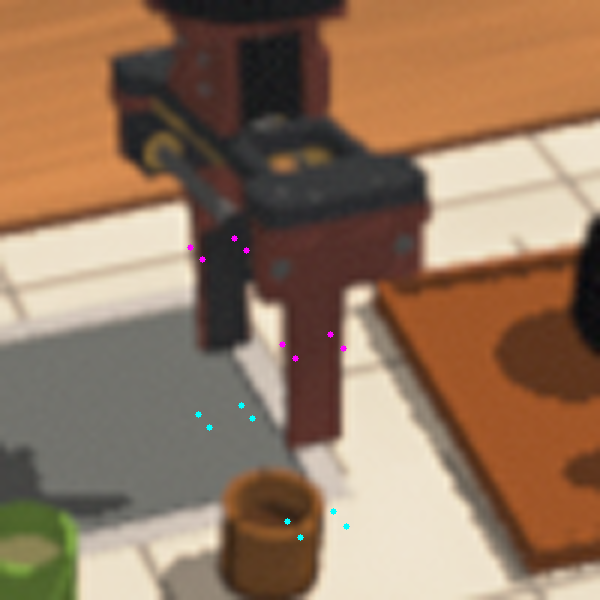

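```bash
python3 - <<'E'
from h import *
s=telemetry.get_state();R=s["tool_rot"]
cs,cc=capture("side"),capture("scene")
def tri(a,b):
    (o1,d1),(o2,d2)=ray(cs,*a),ray(cc,*b);A=np.c_[d1,-d2];k=np.linalg.lstsq(A,o2-o1,rcond=None)[0]
    p,q=o1+k[0]*d1,o2+k[1]*d2;return (p+q)/2,np.linalg.norm(p-q)
for nm,a,b in [("B",(137,440),(315,440)),("A",(390,498),(222,350))]:
    p,e=tri((a[0]/6-.5+245,a[1]/6-.5+100),(b[0]/6-.5+300,b[1]/6-.5+110))
    print(nm,"tool",np.round(1000*R.T@(p-s["ee_pos"]),1),"shelf",np.round(1000*toS(p),1),"err",e*1000)
# sanity: rest top rim centre
E
```

```text
B tool [  3.3  46.8 -17.7] shelf [147.3  51.6  95.1] err 3.8716384113827513
A tool [  0.9 -51.4 -14.3] shelf [52.4 49.2 69.6] err 2.411045830230446
```

servo_tool --rows '[{"rx": 0,"ry": 0,"rz": 0,"x": 0,"y": -0.002,"z": 0.008,"fingers": 0.0878},{"rx": 0,"ry": 0,"rz": 0,"x": 0,"y": -0.004,"z": 0.016,"fingers": 0.0878},{"rx": 0,"ry": 0,"rz": 0,"x": 0,"y": -0.006,"z": 0.024,"fingers": 0.0878},{"rx": 0,"ry": 0,"rz": 0,"x": 0,"y": -0.008,"z": 0.032,"fingers": 0.0878},{"rx": 0,"ry": 0,"rz": 0,"x": 0,"y": -0.01,"z": 0.04,"fingers": 0.0878},{"rx": 0,"ry": 0,"rz": 0,"x": 0,"y": -0.012,"z": 0.046,"fingers": 0.0878},{"rx": 0,"ry": 0,"rz": 0,"x": 0,"y": -0.0125,"z": 0.05,"fingers": 0.0878},{"rx": 0,"ry": 0,"rz": 0,"x": 0,"y": -0.0125,"z": 0.05,"fingers": 0.0878}]'

```text
time_s: 5.0
ee_pos: [0.662, 0.0551, 0.1644]
tool_rot: [[0.079, 0.972, 0.223], [0.997, -0.077, -0.017], [0.001, 0.224, -0.975]]
wrist_force: [-0.1, 0.3, 0.2]
grip_width: 0.0879
```

```bash
cat > look.py <<'E'
from h import *
import sys
def look(tag):
    s=telemetry.get_state();R=s["tool_rot"];ims=[]
    for n,(a,b) in dict(side=((120,220),(240,370)),scene=((120,220),(270,400))).items():
        c=capture(n);ims.append(cv2.resize(c["img"][a[0]:a[1],b[0]:b[1]],None,fx=5,fy=5,interpolation=cv2.INTER_CUBIC)[:, :])
    im=np.vstack(ims);im=cv2.resize(im,None,fx=.6,fy=.6)
    cv2.imwrite(f"pics/{tag}.png",im)
    w=capture("wrist")["img"]; cv2.imwrite(f"pics/{tag}_w.png",w)
    print("t",s["time_s"],"F",np.round(s["wrist_force"],1)); tip(s)
if __name__=="__main__": look(sys.argv[1])
E
python3 look.py f
```

```text
t 5.0 F [-0.1  0.3  0.2]
A outer [ 51.7  48.3 -15.1] B inner [150.6  48.4   7.6] tilt 12.938837492414288
```

View pics/f.png

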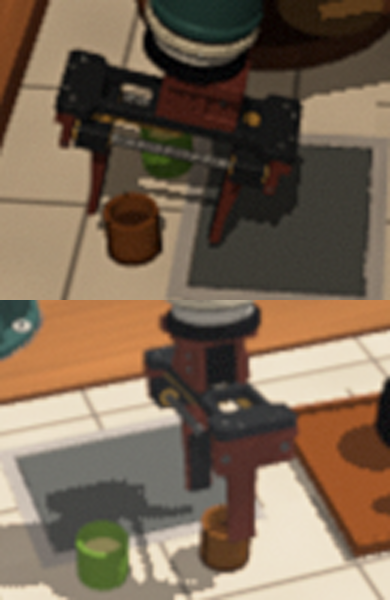

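View pics/f_w.png

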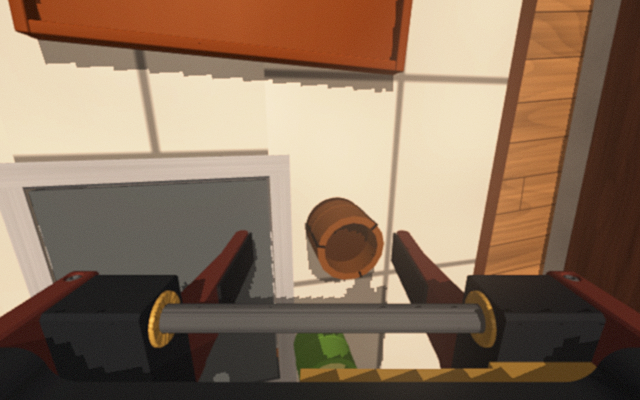

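```bash
python3 - <<'E'
from h import *
s=telemetry.get_state();R=s["tool_rot"];c=capture("wrist")
o=R.T@(c["origin"]-s["ee_pos"]);M=R.T@c["orientation"];print(o*1000);print(np.round(M,3))
for z in (.017,0,-.016,-.02,-.03):
  print(z,[np.round(proj(c,s["ee_pos"]+R@[x,y,z]),0) for y in(-.0575,-.044,.044,.0575) for x in (.01,)])
E
```

```text
[  81.69422771   -1.28288384 -182.42916621]
[[-0.    -0.956 -0.295]
 [ 1.    -0.    -0.001]
 [ 0.001 -0.295  0.956]]
0.017 [array([247., 212.]), array([265., 212.]), array([383., 212.]), array([401., 212.])]
0 [array([241., 221.]), array([260., 221.]), array([388., 221.]), array([407., 221.])]
-0.016 [array([234., 230.]), array([255., 230.]), array([393., 230.]), array([415., 230.])]
-0.02 [array([232., 232.]), array([254., 232.]), array([395., 232.]), array([417., 232.])]
-0.03 [array([227., 239.]), array([250., 239.]), array([399., 239.]), array([422., 239.])]
```

```bash
python3 - <<'E'
import cv2
im=cv2.imread("pics/f_w.png");cv2.imwrite("pics/f_w2.png",cv2.resize(im[220:310,170:470],None,fx=2.6,fy=2.6,interpolation=cv2.INTER_CUBIC))
E
```

```text
(no output)
```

View pics/f_w2.png

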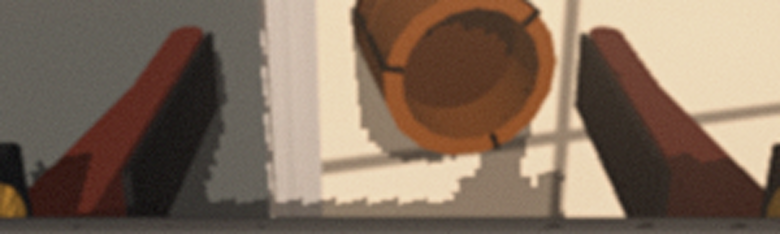

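```bash
sed -i 's/\.017\]/TZ]/g; s/-\.0575+/-.054+/; s/^YAW=/TZ=-.017;YAW=/' h.py; python3 - <<'E'
from h import *
delta(tcpS([150.5,47.3,5],13),Rt(13))
E
```

```text
t 5.2 shift [-0.0011 -0.0017  0.0376] rot [ 0.0009 -0.0008  0.0007] F [-0.7 -0.6 -0.4] q [-0.7 21.3 92.8 -1.  52.9  4.4] ang/row8 0.01031849631287894
A outer [48.3 48.4 20. ] B inner [143.7  48.4  42.1] tilt 13.052589200318746
```

servo_tool --rows '[{"rx": 0,"ry": 0,"rz": 0,"x": -0.001,"y": 0,"z": 0.006,"fingers": 0.0878},{"rx": 0,"ry": 0,"rz": 0,"x": -0.001,"y": 0,"z": 0.012,"fingers": 0.0878},{"rx": 0,"ry": 0,"rz": 0,"x": -0.001,"y": 0,"z": 0.018,"fingers": 0.0878},{"rx": 0,"ry": 0,"rz": 0,"x": -0.001,"y": 0,"z": 0.023,"fingers": 0.0878},{"rx": 0,"ry": 0,"rz": 0,"x": -0.001,"y": 0,"z": 0.028,"fingers": 0.0878},{"rx": 0,"ry": 0,"rz": 0,"x": -0.001,"y": 0,"z": 0.032,"fingers": 0.0878},{"rx": 0,"ry": 0,"rz": 0,"x": -0.001,"y": 0,"z": 0.034,"fingers": 0.0878},{"rx": 0,"ry": 0,"rz": 0,"x": -0.001,"y": 0,"z": 0.034,"fingers": 0.0878}]'

```text
time_s: 6.0
ee_pos: [0.6699, 0.0535, 0.1316]
tool_rot: [[0.079, 0.971, 0.224], [0.997, -0.077, -0.017], [0.001, 0.225, -0.974]]
wrist_force: [-0.1, -0.0, 0.6]
grip_width: 0.0881
```

```bash
python3 look.py g; python3 - <<'E'
from h import *
delta(tcpS([128,47.3,5],28),Rt(28))
E
```

```text
t 6.0 F [-0.1 -0.   0.6]
A outer [ 55.4  47.3 -13.9] B inner [151.   47.4   8.1] tilt 12.981289641736753
t 6.15 shift [-0.0001 -0.0175  0.0092] rot [-0.2613 -0.0009  0.0006] F [-0.2  0.2  1.3] q [-0.8 23.9 93.9 -1.1 49.2  4.3] ang/row8 1.871692397481358
A outer [ 55.7  47.4 -13.3] B inner [151.1  47.4   8.7] tilt 13.02660605423122
```

View pics/g.png

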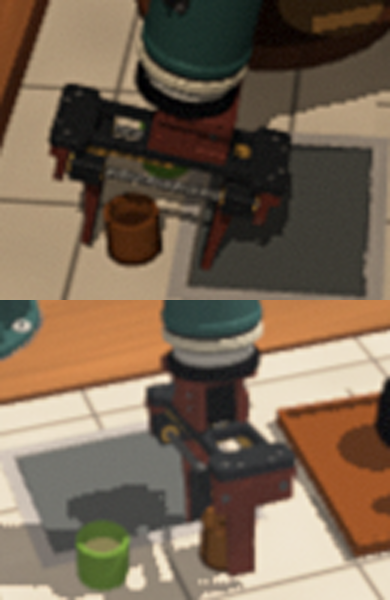

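View pics/g_w.png

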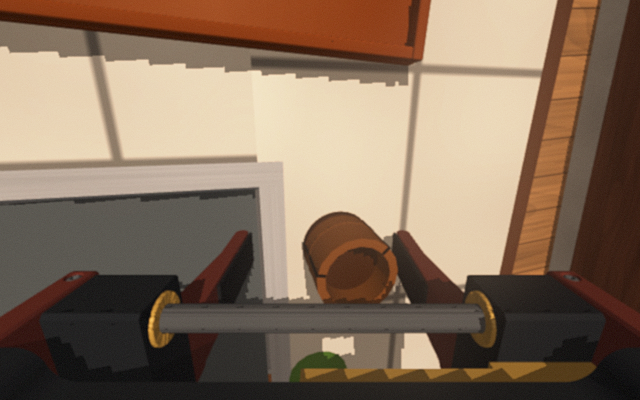

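```bash
python3 - <<'E'
from h import *
c=capture("wrist");im=c["img"][160:260,200:320].copy();k=6
im=cv2.resize(im,None,fx=k,fy=k,interpolation=cv2.INTER_CUBIC)
for th in (0,.1,.2):
    for r in (.136,):
        for y in (.087,):
            p=proj(c,toW([-.068+r*np.cos(th),y,-r*np.sin(th)]));print(th,p,(p+.5-[200,160])*k)
print("open corner",(proj(c,toW([.07,.09,0]))+.5-[200,160])*k)
cv2.imwrite("pics/g2.png",im)
E
```

```text
0 [255.78019891 189.42567442] [337.68119347 179.55404649]
0.1 [254.488594   183.84504082] [329.93156398 146.07024495]
0.2 [251.24973642 179.165254  ] [310.49841852 117.99152399]
open corner [357.2305887  147.59758741]
```

View pics/g2.png

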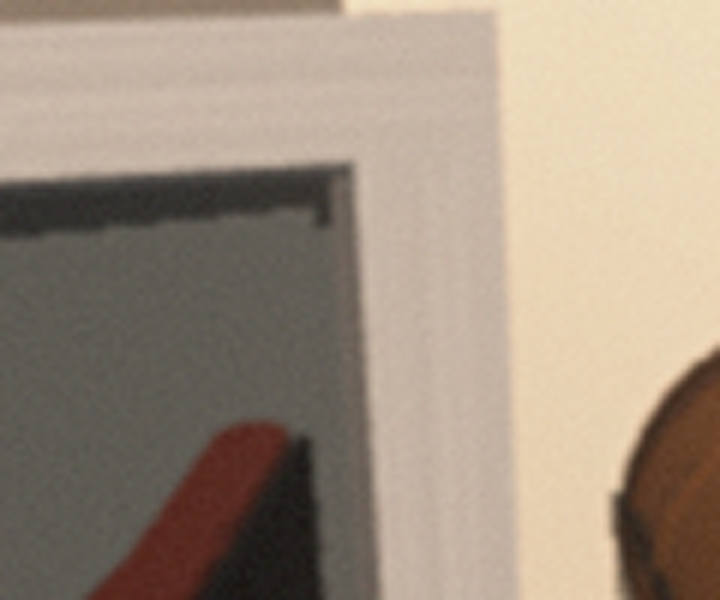

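```bash
python3 - <<'E'
from h import *
for X,t in [(132,20),(118,28)]: delta(tcpS([X+33*np.tan(np.radians(t)),47.3,7],t),Rt(t))
E
```

```text
t 6.2 shift [-0.0001 -0.0049  0.0054] rot [-0.1216 -0.0008  0.0007] F [-0.4 -0.3  1. ] q [-0.8 23.9 93.9 -1.1 49.2  4.3] ang/row8 0.8710568111238945
A outer [ 55.7  47.4 -13.3] B inner [151.2  47.4   8.8] tilt 13.031844641580525
t 6.2 shift [-0.0001 -0.0097  0.009 ] rot [-0.2612 -0.0009  0.0006] F [-0.4 -0.3  1. ] q [-0.8 23.9 93.9 -1.1 49.2  4.3] ang/row8 1.8710376578968428
A outer [ 55.7  47.4 -13.3] B inner [151.2  47.4   8.8] tilt 13.031844641580525
```

servo_tool --rows '[{"rx": -0.03,"ry": 0,"rz": 0,"x": 0,"y": -0.0012,"z": 0.0014,"fingers": 0.0878},{"rx": -0.06,"ry": 0,"rz": 0,"x": 0,"y": -0.0025,"z": 0.0027,"fingers": 0.0878},{"rx": -0.09,"ry": 0,"rz": 0,"x": 0,"y": -0.0037,"z": 0.004,"fingers": 0.0878},{"rx": -0.12,"ry": 0,"rz": 0,"x": 0,"y": -0.0049,"z": 0.0054,"fingers": 0.0878},{"rx": -0.16,"ry": 0,"rz": 0,"x": 0,"y": -0.0062,"z": 0.0065,"fingers": 0.0878},{"rx": -0.2,"ry": 0,"rz": 0,"x": 0,"y": -0.0076,"z": 0.0075,"fingers": 0.0878},{"rx": -0.235,"ry": 0,"rz": 0,"x": 0,"y": -0.0088,"z": 0.0083,"fingers": 0.0878},{"rx": -0.261,"ry": 0,"rz": 0,"x": 0,"y": -0.0097,"z": 0.009,"fingers": 0.0878}]'

```text
time_s: 7.0
ee_pos: [0.6662, 0.0542, 0.1244]
tool_rot: [[0.079, 0.876, 0.476], [0.997, -0.07, -0.037], [0.001, 0.477, -0.879]]
wrist_force: [2.7, 0.1, 5.6]
grip_width: 0.0879
```

```bash
python3 look.py i; python3 - <<'E'
from h import *
for X,t in [(118,28),(92,30),(75,30)]: delta(tcpS([X+33*np.tan(np.radians(t)),47.3,7],t),Rt(t))
E
```

```text
t 7.0 F [2.7 0.1 5.6]
A outer [ 52.6  47.7 -36.4] B inner [138.8  47.8  10.3] tilt 28.51332076846522
t 7.15 shift [-0.0005 -0.004   0.0009] rot [ 0.007  -0.0017  0.0006] F [2.5 0.1 4.3] q [  0.   20.3 109.2  -5.5  22.3   9.1] ang/row8 0.051926626319339794
A outer [ 52.2  47.7 -36.6] B inner [138.3  47.8   9.9] tilt 28.402675068622134
t 7.15 shift [-0.0004 -0.0249 -0.0092] rot [-0.0279 -0.0017  0.0005] F [2.5 0.1 4.3] q [  0.   20.3 109.2  -5.5  22.3   9.1] ang/row8 0.20007634055916307
A outer [ 52.2  47.7 -36.6] B inner [138.3  47.8   9.9] tilt 28.402675068622134
t 7.15 shift [-0.0004 -0.0398 -0.0173] rot [-0.0279 -0.0017  0.0005] F [2.5 0.1 4.3] q [  0.   20.3 109.2  -5.5  22.3   9.1] ang/row8 0.20007634055916307
A outer [ 52.2  47.7 -36.6] B inner [138.3  47.8   9.9] tilt 28.402675068622134
```

View pics/i.png

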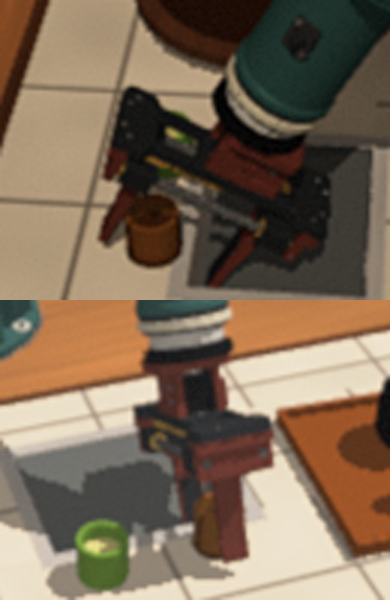

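View pics/i_w.png

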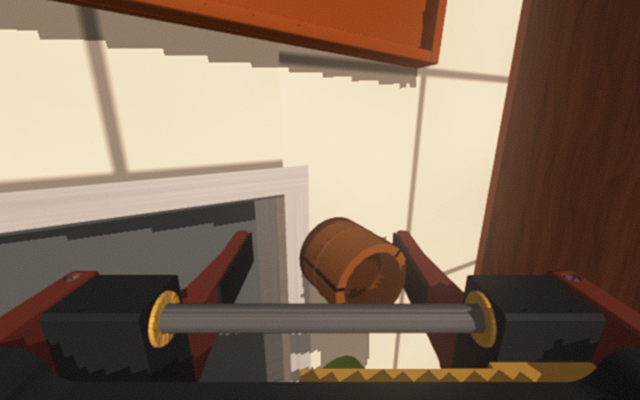

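servo_tool --rows '[{"rx": 0,"ry": 0,"rz": 0,"x": 0,"y": -0.0032,"z": -0.003,"fingers": 0.0878},{"rx": 0,"ry": 0,"rz": 0,"x": 0,"y": -0.007,"z": -0.0055,"fingers": 0.0878},{"rx": 0,"ry": 0,"rz": 0,"x": 0,"y": -0.0107,"z": -0.008,"fingers": 0.0878},{"rx": 0,"ry": 0,"rz": 0,"x": 0,"y": -0.0145,"z": -0.01,"fingers": 0.0878},{"rx": 0,"ry": 0,"rz": 0,"x": 0,"y": -0.018,"z": -0.012,"fingers": 0.0878},{"rx": 0,"ry": 0,"rz": 0,"x": 0,"y": -0.022,"z": -0.014,"fingers": 0.0878},{"rx": 0,"ry": 0,"rz": 0,"x": 0,"y": -0.0255,"z": -0.016,"fingers": 0.0878},{"rx": 0,"ry": 0,"rz": 0,"x": 0,"y": -0.029,"z": -0.018,"fingers": 0.0878}]'

```text
time_s: 7.95
ee_pos: [0.6318, 0.0569, 0.1261]
tool_rot: [[0.079, 0.877, 0.474], [0.997, -0.07, -0.036], [0.001, 0.475, -0.88]]
wrist_force: [5.3, -0.6, 11.1]
grip_width: 0.0876
```

```bash
python3 look.py j; python3 - <<'E'
from h import *
delta(tcpS([92,47.3,7],28),Rt(28))
E
```

```text
t 7.95 F [ 5.3 -0.6 11.1]
A outer [ 18.2  47.6 -34.6] B inner [104.1  47.7  11.8] tilt 28.381578708337415
t 8.1 shift [ 0.     -0.0077 -0.0024] rot [-0.0028 -0.0007  0.0005] F [0.1 0.2 0.1] q [  0.4  18.  113.2  -6.3  21.2  10.2] ang/row8 0.02065779643347218
A outer [ 13.5  47.2 -37.3] B inner [100.   47.3   8.4] tilt 27.84204581551301
```

View pics/j.png

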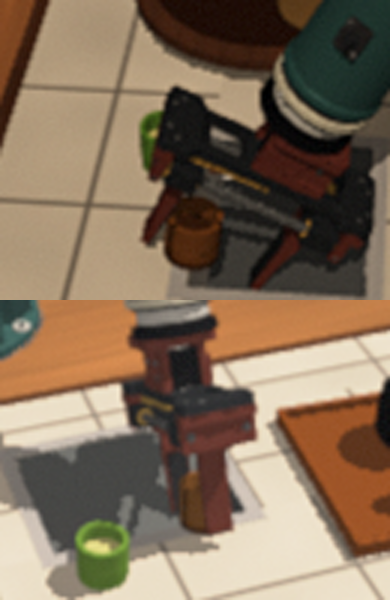

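View pics/j_w.png

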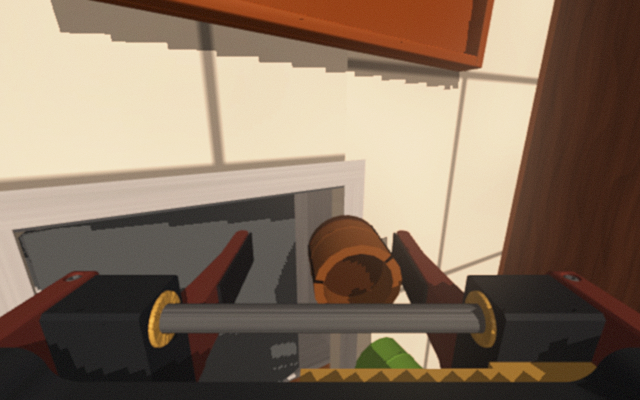

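servo_tool --rows '[{"rx": 0,"ry": 0,"rz": 0,"x": 0,"y": -0.0025,"z": -0.0013,"fingers": 0.0878},{"rx": 0,"ry": 0,"rz": 0,"x": 0,"y": -0.005,"z": -0.0027,"fingers": 0.0878},{"rx": 0,"ry": 0,"rz": 0,"x": 0,"y": -0.0075,"z": -0.004,"fingers": 0.0878},{"rx": 0,"ry": 0,"rz": 0,"x": 0,"y": -0.01,"z": -0.0053,"fingers": 0.0878},{"rx": 0,"ry": 0,"rz": 0,"x": 0,"y": -0.0125,"z": -0.0067,"fingers": 0.0878},{"rx": 0,"ry": 0,"rz": 0,"x": 0,"y": -0.015,"z": -0.008,"fingers": 0.0878},{"rx": 0,"ry": 0,"rz": 0,"x": 0,"y": -0.0176,"z": -0.0095,"fingers": 0.0878},{"rx": 0,"ry": 0,"rz": 0,"x": 0,"y": -0.0176,"z": -0.0095,"fingers": 0.0878}]'

```text
time_s: 8.9
ee_pos: [0.608, 0.0585, 0.1234]
tool_rot: [[0.079, 0.881, 0.467], [0.997, -0.07, -0.037], [0.001, 0.468, -0.884]]
wrist_force: [0.1, -0.3, 0.2]
grip_width: 0.0876
```

```bash
python3 look.py k; python3 - <<'E'
from h import *
delta(tcpS([92,47.3,7],28),Rt(28))
E
```

```text
t 8.9 F [ 0.1 -0.3  0.2]
A outer [ -5.7  47.3 -36.9] B inner [80.6 47.3  8.9] tilt 27.921678772315982
t 9.05 shift [-0.      0.0088  0.0069] rot [-0.0014 -0.0008  0.0005] F [ 0.2 -1.1  0.6] q [  0.6  16.7 115.4  -6.9  20.2  11. ] ang/row8 0.011988383846238038
A outer [ -5.3  47.3 -36.9] B inner [80.9 47.3  8.8] tilt 27.9213827628925
```

View pics/k.png

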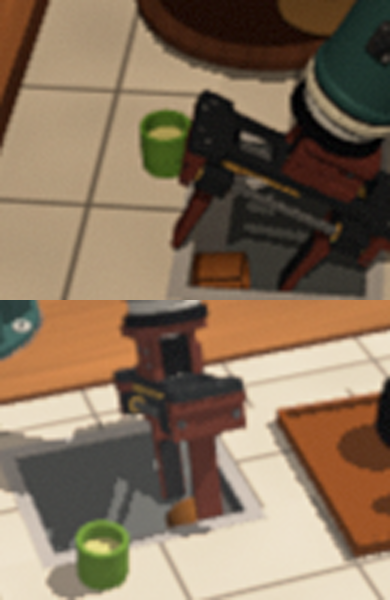

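View pics/k_w.png

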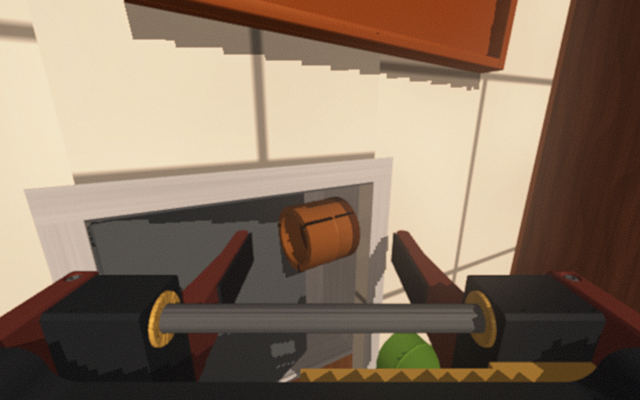

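```bash
python3 - <<'E'
from h import *
delta(tcpS([54,47.3,5],23),Rt(23))
delta(tcpS([50,47.3,-15],18),Rt(18))
E
```

```text
t 9.05 shift [ 0.    -0.027 -0.013] rot [ 0.0859 -0.0008  0.0005] F [ 0.2 -1.1  0.6] q [  0.6  16.7 115.4  -6.9  20.2  11. ] ang/row8 0.6152101404880973
A outer [ -5.3  47.3 -36.9] B inner [80.9 47.3  8.8] tilt 27.9213827628925
t 9.05 shift [ 0.     -0.0409 -0.0012] rot [ 0.1732 -0.0008  0.0005] F [ 0.2 -1.1  0.6] q [  0.6  16.7 115.4  -6.9  20.2  11. ] ang/row8 1.240190813021031
A outer [ -5.3  47.3 -36.9] B inner [80.9 47.3  8.8] tilt 27.9213827628925
```

servo_tool --rows '[{"rx": 0.01,"ry": 0,"rz": 0,"x": 0,"y": -0.0034,"z": -0.0016,"fingers": 0.0878},{"rx": 0.02,"ry": 0,"rz": 0,"x": 0,"y": -0.0068,"z": -0.0032,"fingers": 0.0878},{"rx": 0.03,"ry": 0,"rz": 0,"x": 0,"y": -0.01,"z": -0.005,"fingers": 0.0878},{"rx": 0.04,"ry": 0,"rz": 0,"x": 0,"y": -0.0135,"z": -0.0065,"fingers": 0.0878},{"rx": 0.055,"ry": 0,"rz": 0,"x": 0,"y": -0.017,"z": -0.008,"fingers": 0.0878},{"rx": 0.065,"ry": 0,"rz": 0,"x": 0,"y": -0.02,"z": -0.01,"fingers": 0.0878},{"rx": 0.075,"ry": 0,"rz": 0,"x": 0,"y": -0.0235,"z": -0.0115,"fingers": 0.0878},{"rx": 0.086,"ry": 0,"rz": 0,"x": 0,"y": -0.027,"z": -0.013,"fingers": 0.0878}]'

```text
time_s: 9.85
ee_pos: [0.579, 0.0608, 0.1226]
tool_rot: [[0.079, 0.917, 0.39], [0.997, -0.073, -0.03], [0.001, 0.391, -0.92]]
wrist_force: [3.3, -1.0, 0.7]
grip_width: 0.0879
```

```bash
python3 look.py l; python3 - <<'E'
from h import *
delta(tcpS([50,47.3,-15],18),Rt(18))
E
```

```text
t 9.85 F [ 3.3 -1.   0.7]
A outer [-35.6  47.3 -32.9] B inner [54.6 47.4  5.5] tilt 23.04112517104873
t 10.0 shift [-0.     -0.0128  0.0131] rot [ 0.0872 -0.0008  0.0005] F [ 0.5 -0.   2.9] q [  0.6  15.4 114.5  -4.3  27.3   8.5] ang/row8 0.6242962587477302
A outer [-36.1  47.3 -33.1] B inner [53.9 47.3  5.1] tilt 22.994047975277976
```

View pics/l.png

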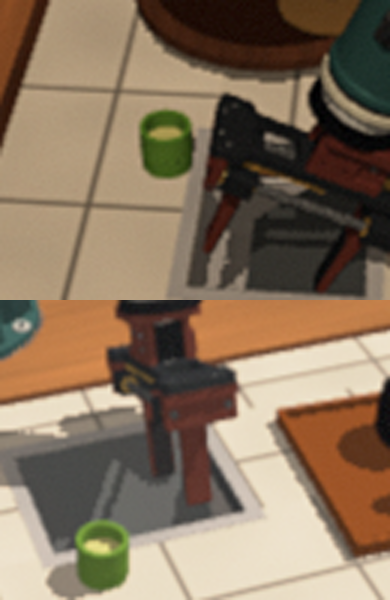

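View pics/l_w.png

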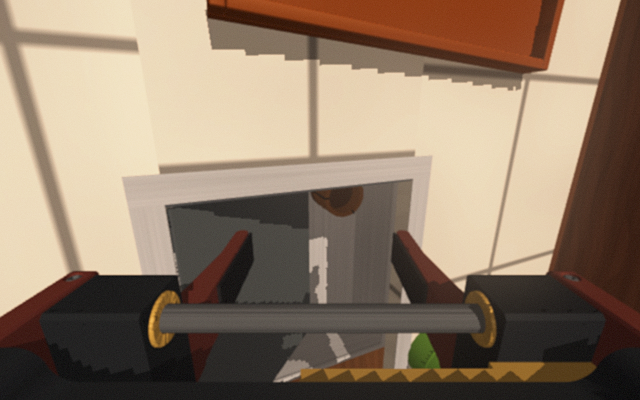

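```bash
python3 - <<'E'
from h import *
c=capture("wrist");im=c["img"][150:370,110:450]
cv2.imwrite("pics/m.png",cv2.resize(im,None,fx=2.3,fy=2.3,interpolation=cv2.INTER_CUBIC))
for z in (.028,.05): print(z,toS(onz(c,337,200,z)))
E
```

```text
0.028 [ 0.07625171  0.03835746 -0.122     ]
0.05 [ 0.06545953  0.04595646 -0.1       ]
```

View pics/m.png

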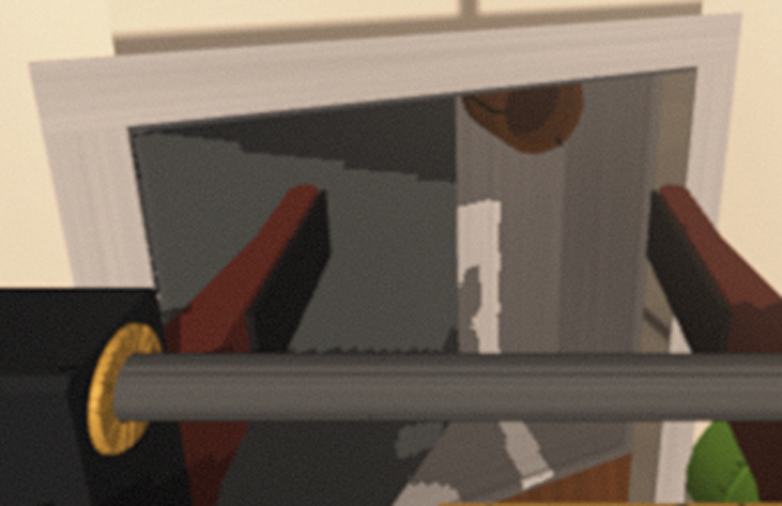

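servo_tool --rows '[{"rx": 0,"ry": 0,"rz": 0,"x": 0,"y": 0.004,"z": -0.0092,"fingers": 0.0878},{"rx": 0,"ry": 0,"rz": 0,"x": 0,"y": 0.008,"z": -0.0184,"fingers": 0.0878},{"rx": 0,"ry": 0,"rz": 0,"x": 0,"y": 0.012,"z": -0.0276,"fingers": 0.0878},{"rx": 0,"ry": 0,"rz": 0,"x": 0,"y": 0.018,"z": -0.042,"fingers": 0.0878},{"rx": 0,"ry": 0,"rz": 0,"x": 0,"y": 0.027,"z": -0.064,"fingers": 0.0878},{"rx": 0,"ry": 0,"rz": 0,"x": 0,"y": 0.039,"z": -0.092,"fingers": 0.0878},{"rx": 0,"ry": 0,"rz": 0,"x": 0,"y": 0.051,"z": -0.12,"fingers": 0.0878},{"rx": 0,"ry": 0,"rz": 0,"x": 0,"y": 0.066,"z": -0.156,"fingers": 0.0878}]'

```text
time_s: 10.85
ee_pos: [0.5764, 0.0608, 0.292]
tool_rot: [[0.079, 0.919, 0.387], [0.997, -0.073, -0.03], [0.0, 0.388, -0.922]]
wrist_force: [-0.0, -0.5, -0.5]
grip_width: 0.0877
```

servo_tool --rows '[{"rx": 0.05,"ry": 0,"rz": 0,"x": 0,"y": 0.01,"z": -0.028,"fingers": 0.0878},{"rx": 0.1,"ry": 0,"rz": 0,"x": 0,"y": 0.02,"z": -0.055,"fingers": 0.0878},{"rx": 0.1,"ry": 0,"rz": 0,"x": 0,"y": 0.02,"z": -0.055,"fingers": 0.0878},{"rx": 0.1,"ry": 0,"rz": 0,"x": 0,"y": 0.02,"z": -0.055,"fingers": 0.0878},{"rx": 0.1,"ry": 0,"rz": 0,"x": 0,"y": 0.02,"z": -0.055,"fingers": 0.0878},{"rx": 0.1,"ry": 0,"rz": 0,"x": 0,"y": 0.02,"z": -0.055,"fingers": 0.0878},{"rx": 0.1,"ry": 0,"rz": 0,"x": 0,"y": 0.02,"z": -0.055,"fingers": 0.0878},{"rx": 0.1,"ry": 0,"rz": 0,"x": 0,"y": 0.02,"z": -0.055,"fingers": 0.0878}]'

```text
time_s: 11.65
ee_pos: [0.5749, 0.061, 0.3493]
tool_rot: [[0.079, 0.952, 0.295], [0.997, -0.076, -0.023], [0.0, 0.296, -0.955]]
wrist_force: [0.3, -0.7, 0.2]
grip_width: 0.0879
```

```bash
python3 look.py n; python3 - <<'E'
from h import *
for n in ["scene","side"]: cv2.imwrite(f"pics/n_{n}.png",capture(n)["img"])
E
```

```text
t 11.65 F [ 0.3 -0.7  0.2]
A outer [-40.   47.1 199.6] B inner [ 53.6  47.2 228.6] tilt 17.223366811239956
```

View pics/n_scene.png

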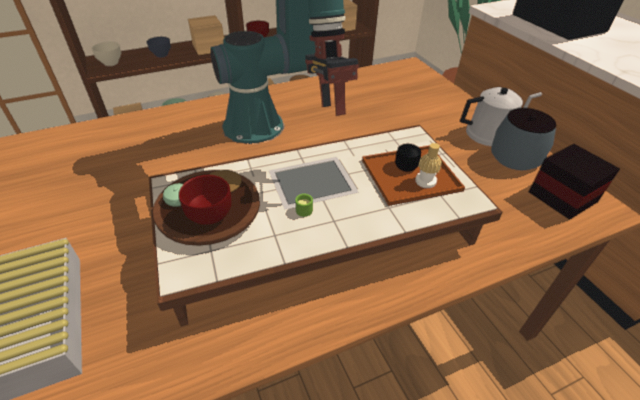

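View pics/n_side.png

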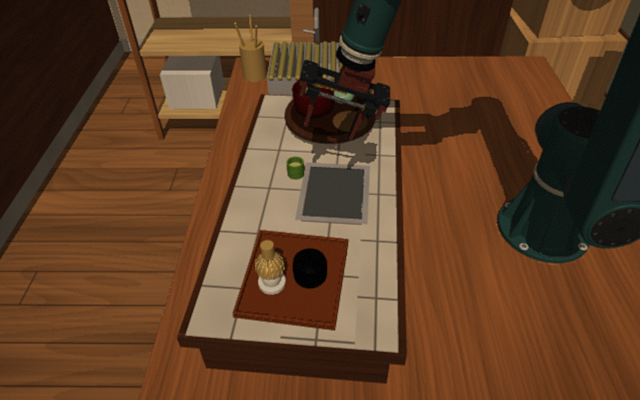

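View pics/n_w.png

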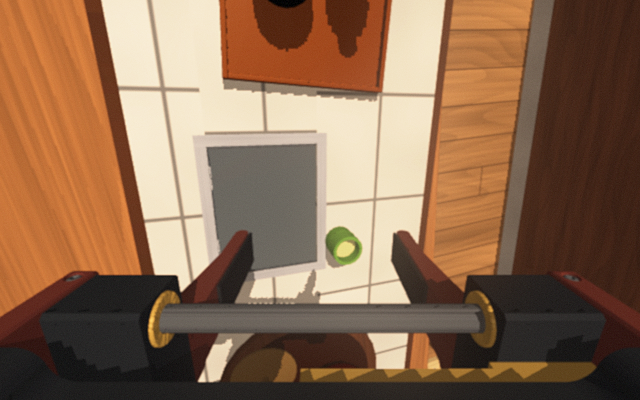

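The flap is closed again (scene view, about 313,182). The brown rest is gone, the green one is still at (304,205), and the turntable and tray items have not moved. The arm is clear, so I am handing in.

```bash
python3 -c "
from rig import robot
print(robot.job_done())"
```

```text
the job is handed in; nothing more can be done
None
```

The old brown lid rest is in the pail, and I handed the job in at about 12 s. One finger held the flap down throughout while the other pushed the rest from behind, over the edge and through the opening. I then raised the arm straight up so the flap could close.

**Last checks:**
- The wrist camera saw the brown rest standing in the pail before I let go of the flap.
- The final pictures show the flap flush and closed. The green rest, and everything on the turntable and tray that I could see, is where it was, though the gripper partly hid the turntable in the side view.
- The wrist force in the last reading was about 0, and the arm touches nothing.

**What disagreed or was less than ideal:**
- **Finger length:** In the images the fingertips sit about 17 mm behind the TCP, not 17 mm ahead as stated. Going down to the stated depth gave no contact, so I used the measured value.
- **Push force:** It reached about 12 N for a moment, because the tilted finger leaned on the rest's top edge. It dropped to 0 when the rest went over the edge.
- **How it fell:** The rest tipped onto its side against the partly open flap. It dropped through once I opened the flap further.

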